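# Hang the parts bin on the tool panel and tug-check it

## Robot

A 6-joint arm with a two-finger parallel gripper is mounted at the origin on the work surface. World frame = base frame: x ahead of the robot, y to its left, z up, the work surface at z = 0. Lengths are in m, angles in rad, forces in N, time in s.
With the tool pointing down it reaches from about 0.425 to 0.95 m from the base axis. Payload 3.5 kg.
Tool frame: the origin (TCP) lies on the centre line of the jaws, within the pads' length; the fingertips stand 17 mm ahead of it and the grasp point (between the pads) lies 2 mm behind it; z points along the fingers, y is the line along which they close (so a half turn about z gives the same grasp; the last joint's range is limited). The gripper opens to 85 mm and grips with 20 to 120 N. Pads are 22 mm wide; open, the fingers measure 114 mm over their backs; the gripper's body (76 mm by 85 mm) begins 54 mm behind the grasp point. The pads swing forward as they close: fully open they stand 13 mm farther back than shut.
Start: joints at [-1.415, 0.286, 1.577, -0, 1.279, -0.15], TCP at [0.203, -0.644, 0.248] pointing down, gripper open.
Joint ranges: [-2.77, 2.77], [-0.9, 2.22], [0.21, 2.48], [-1.53, 4.67], [0.24, 2.81], [-2.84, 2.84]. Speed limits (rad/s): [2.79, 2.79, 3.14, 3.14, 3.14, 3.14].

## Interface

Orientations are given as a unit quaternion [x, y, z, w].
In Python, from plant import ctrl gives the robot as it stands. The module is installed in compiled form; this text tells all that it offers.
- The arm moves only by the tool drive_tool, never from a script. Its argument "moves" is a list of rows, each a list of 3 entries, a list of its own where there are three numbers: the turn, a rotation vector about the tool's x, y, z in rad, then the shift along the tool's x, y, z in m, then the finger opening in m, from 0 to 0.0854. A call has 1 to 5 rows; each row shifts and turns the commanded pose from where the row before left it, along the tool's axes as they then stand; what a row does not reach is not made up. A row lasts 1/8 s, in which the tool goes at most 62.5 mm and 10.7 degrees, less where a joint would pass 70% of its speed; a pose out of reach is approached as far as the arm can. A call with a gripper value outside its range is refused whole. The fingers move at their own pace and stop on an object; "grip_force" is the grip in N (left out, the last holds). Time passes only in rows, so rows that do not move let the fingers close. It gives the time, the measured TCP pose, the force, the opening and the grip force at its end, in the units of the state.
- ctrl.get_state(): the state, without advancing time (a new reading comes with each control period).
- ctrl.read_camera(name): name is "scene" or "top"; returns a dict with "image" (480x640x3 uint8, red, green, blue), "fx", "fy", "cx", "cy" (pixels), "R" (3x3) and "t" (3): a world point X has camera coordinates R X + t. Camera axes: x right, y down, z forward; pixel columns grow to the right and rows downward; lengths in m; the calibration is good to about 2 mm. A picture is of the moment at which its call begins. There is no depth.
- ctrl.sign_off(): hands the job in; it is judged then, once.
The state is a dict: "time": time; "qpos": joint angles; "dq": joint speeds; "joint_efforts": joint torques, N m; "eef_pos": TCP position; "tcp_rot": TCP orientation; "contact_force": force on the tool from outside, world axes, zero at the start; "wrist_torque": the same for the moment, N m; "opening": opening from 0.0 (shut) to 1.0 (fully open); "finger_force": force on a finger pad.
Only numpy, scipy, OpenCV 4.12 (cv2) and the standard library are available. Lean on these libraries where they do the work, as an engineer would, in place of code of your own. Each camera call takes 0.05 s, during which the arm holds its last target. There are 200 camera calls.

## Task

Pick up the small parts bin that stands on the bench and hook its back lip onto the empty hanger of the perforated panel. Before you let go, tug the bin, held level, gently straight down on the hanger (about 10 N, at least 8 and never over 14) and keep that pull for a second, to be sure that the hanger, which sits loosely on its screws, has slid fully down and holds; then let go and leave the bin hanging. Keep the bin upright so that nothing spills, press it no harder than that on the panel, and leave the other bins and the things on the bench as they are.

Things in the scene. Friction and masses are not known exactly. Their poses are not given: they have to be found in the camera images.
- bin: the grey plastic parts bin to hang, alone on the bench: 60 mm wide (its y), 100 deep (its x), 55 high, about 0.16 kg (+/-25 %). Origin: centre of its underside. x points from the low open front (x = -50 mm, 24 mm high) to the back wall (outer face x = +50), z up. Side walls 55 mm high from x = -20 to +50, to be pinched across the width from above; it can pivot in the fingers, so grip firmly
- bin_lip (a point): middle of the lower edge of the hooked lip's tongue: at (58, 0, 42) mm in the bin's frame. The lip is 50 mm wide: from the back wall's rim a flange reaches back to x = 59.5 mm, its underside 52 mm above the bin's underside; from its rear edge the tongue, 3 mm thick (x = 56.5 to 59.5), hangs down 10 mm. The slot between tongue and back wall is 6.5 mm
- bin_heel (a point): rear face of the bin's two heel ribs: at (63.5, 0, 6) mm in the bin's frame. The ribs stand low on the back wall at y = +/-20 mm, 12 mm high. With both against the panel's face the tongue is in the middle of the slot behind the hanger's blade. Heels pressed on the panel rub, and the rubbing bears part of a downward pull: ease them off the panel (1 mm) for the tug
- hanger: the empty one of three bent dark steel clips on the panel, 44 mm wide. Origin: mid width, on the panel's face plane, level with the upper edge of its blade; x into the panel, z up. Its slots leave it 12 mm of play on its screws: it sits 0 to 12 mm above its lowest position (unknown, 222 to 234 mm above the bench), slides down under 1 to 2 N, then bottoms and is rigid: creep on under force
- hanger_blade (a point): middle of the upper edge of the hanger's blade: 10.25 mm in front of the hanger's origin, same height. The blade is 2.5 mm thick (x = -11.5 to -9 mm from the panel's face); behind it is a slot 7 mm wide and 13.5 mm deep, then the clip's 2 mm back plate, which stands 24 mm above the blade's edge. The hung bin's tongue stands in the slot, its flange rests on the blade's edge
- panel: light grey perforated steel panel, fixed upright on the bench on two dark feet, 408 mm wide, upper edge 266 mm above the bench. Origin: on the bench below the middle of its front face; the face is the plane x = 0 and looks to its own -x; y along its width, z up. Hangers at y = -114, 0, +114 mm in any order. Feet reach 56 mm in front, 8 mm high
- bin2: a bin of the same form (same frame) that already hangs on its own hanger, 114 or 228 mm from the empty one along the panel: leave alone
- bin3: another bin of the same form, already hung on its own hanger: leave alone
- pliers: pliers with red and yellow handles lying on the bench, 165 mm long, 18 mm high; origin near their middle at bench height; leave alone
- jar: small green glass jar with white cap, 38 mm wide, 55 mm high, standing near the front of the bin (about 120 mm from its origin); origin: centre of its underside; leave alone
- spool: bare metal spool, 54 mm wide, 42 mm high, standing behind the bin (about 135 mm from its origin); origin: centre of its underside; leave alone
- driver: screwdriver with a red handle, 190 mm long, lying on the bench; origin at bench height below it; leave alone
- meter: red handheld multimeter lying on its back, 150 x 75 x 45 mm; origin: centre of its underside; leave alone

How it is judged:
By the outcome, as a careful person would: the job done as asked, in the order asked, and still so for the second after the job is handed in, with the robot touching nothing.
It also fails if it takes over 67 s, if anything falls off the work surface, if the arm or the gripper's body presses on something with over 40 N, if the wrist force passes 120 N, or if a joint passes its speed limit or range.

## Working session

There is one attempt and no reset: what is moved stays moved. The work goes in short steps, Python scripts to look and compute and a tool call to move; the robot and the scene stay as the last step left them, time stands still between calls to the robot, and variables do not carry over. Pictures are saved under pics/ and viewed, at most 10 in all, crops included, and the job is handed in when it is done.

Besides the shell and the picture viewer there is one more tool, called in YAML: its name, and indented under it one key for each argument. drive_tool: Moves the arm, as the interface text tells. Its arguments: {"type":"object","properties":{"moves":{"type":"array","items":{"type":"array"}},"grip_force":{"type":"number"}},"required":["moves"]}

```bash
mkdir -p pics
python3 - <<'E'
from plant import ctrl
import cv2,json,numpy as np
for n in("scene","top"):
    c=ctrl.read_camera(n); cv2.imwrite(f"pics/{n}0.png",c["image"][:,:,::-1])
    np.savez(f"{n}.npz",**{k:v for k,v in c.items()})
    R=np.array(c["R"]);t=np.array(c["t"]);print(n,c["fx"],c["fy"],c["cx"],c["cy"],(-R.T@t).round(3),R.round(3).tolist())
print(ctrl.get_state())
E
```

```text
scene 555.2300084527888 555.2300084527888 316.3418219792244 241.64412126456153 [0.965 0.86  0.936] [[-0.863, 0.505, 0.011], [0.329, 0.579, -0.746], [-0.383, -0.641, -0.665]]
top 452.86581818405995 452.86581818405995 319.7489647146337 238.8161089963718 [0.396 0.069 0.995] [[-0.029, -0.999, -0.017], [-0.988, 0.031, -0.148], [0.148, 0.012, -0.989]]
{'time': 0.1, 'qpos': array([-1.41501684e+00,  2.87059685e-01,  1.57800568e+00,  5.69328580e-05,
        1.27860338e+00, -1.49990317e-01]), 'dq': array([ 1.37576044e-03, -8.58809967e-04, -1.75600310e-03, -8.44243506e-04,
        9.92150468e-04,  5.59342022e-05]), 'joint_efforts': array([ 3.73986113e-04, -4.07297802e+01, -2.93700296e+01, -1.45749564e-04,
        3.42087973e-03, -9.00919872e-06]), 'eef_pos': array([ 0.20315443, -0.64313004,  0.24711055]), 'tcp_rot': array([ 9.88336570e-01,  1.52281799e-01,  2.42465197e-05, -1.03811946e-03]), 'contact_force': array([-0.27938899, -0.71617011,  0.73289274]), 'wrist_torque': array([ 0.0054704 , -0.00145674, -0.02302758]), 'finger_force': 0.0, 'opening': 0.9997873896444938}
```

View pics/scene0.png

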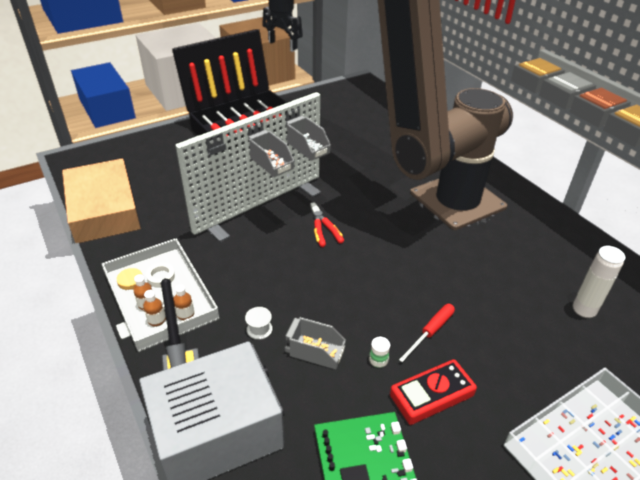

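View pics/top0.png

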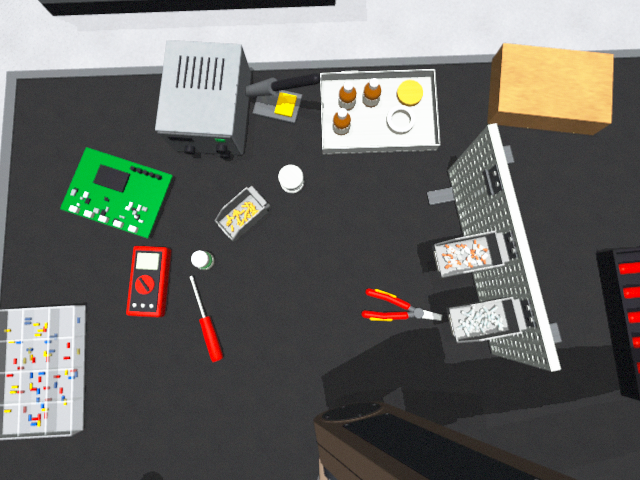

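The scene view shows the bin at about (316,342), and the empty hanger on the panel at (215,143). In the top view the bin is at (242,213), the empty hanger at (492,180), and the panel's upper edge runs from (492,126) to (556,368). I'll enlarge both.

Run:
```python
import cv2,numpy as np
def crop(n,x,y,w,h,s):
    im=np.load(n+".npz")["image"][y:y+h,x:x+w,::-1]
    im=cv2.resize(im,None,fx=s,fy=s,interpolation=cv2.INTER_CUBIC)
    for i in range(0,w,10): cv2.putText(im,str(x+i),(i*s,8),0,.3,(0,255,255),1); cv2.line(im,(i*s,10),(i*s,14),(0,255,255),1)
    for i in range(10,h,10): cv2.putText(im,str(y+i),(0,i*s+4),0,.3,(0,255,255),1); cv2.line(im,(20,i*s),(24,i*s),(0,255,255),1)
    return im
cv2.imwrite("pics/bin.png",np.hstack([crop("scene",278,310,72,64,5)[:,:360],crop("top",205,178,72,64,6)[:320,:432]][:1]+[cv2.resize(crop("top",207,180,70,64,5),None,fx=1,fy=1)]))
cv2.imwrite("pics/pan.png",np.hstack([crop("scene",170,90,160,150,3)[:450,:480],crop("top",480,120,80,150,4)[:450]]) if 0 else crop("scene",170,92,160,146,4)[:, :])
cv2.imwrite("pics/pan2.png",crop("top",420,115,150,110,5))
```

```text
(no output)
```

View pics/bin.png

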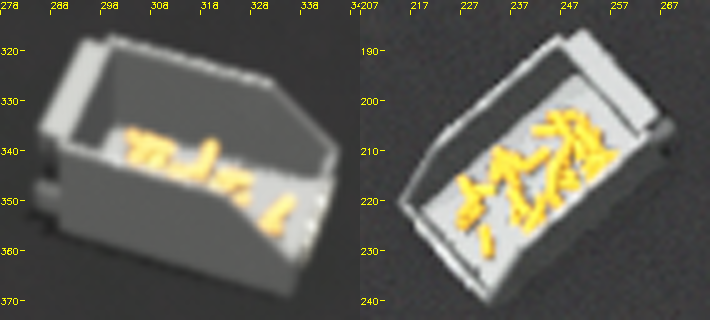

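View pics/pan.png

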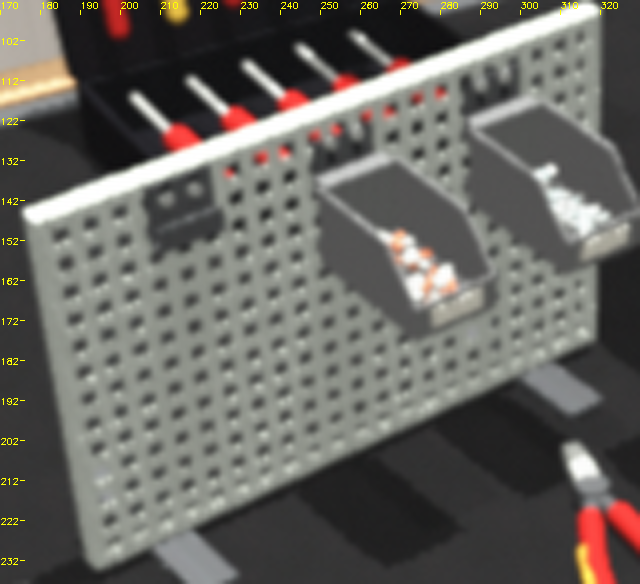

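View pics/pan2.png

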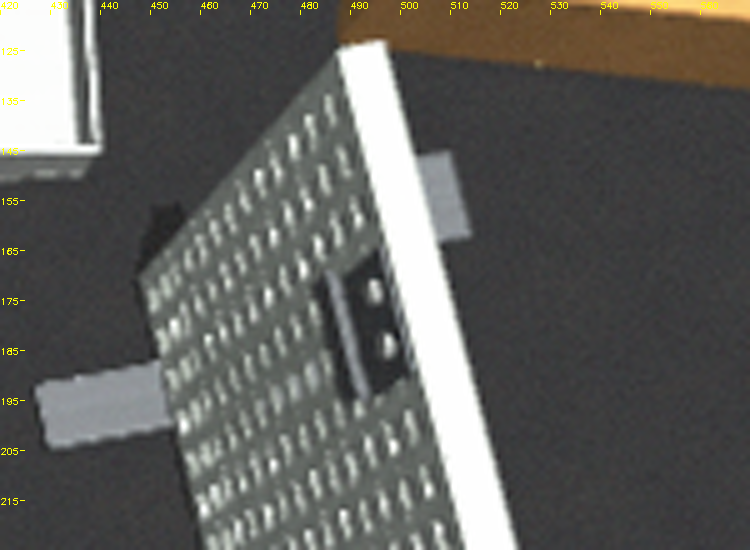

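```bash
cat > h.py <<'E'
import numpy as np,cv2
from scipy.optimize import least_squares
from scipy.spatial.transform import Rotation as Ro
C={n:dict(np.load(n+".npz")) for n in("scene","top")}
def proj(n,X):
    c=C[n];p=np.atleast_2d(X)@c["R"].T+c["t"];return np.c_[c["fx"]*p[:,0]/p[:,2]+c["cx"],c["fy"]*p[:,1]/p[:,2]+c["cy"]]
def tri(a,b):
    f=lambda X:np.r_[(proj("scene",X)-a).ravel(),(proj("top",X)-b).ravel()]
    s=least_squares(f,[.5,0,.1]);return s.x.round(4),f(s.x).round(2)
def pose(p,P): # p=x,y,z,yaw
    return Ro.from_euler("z",p[3]).apply(np.atleast_2d(P))+p[:3]
def fit(obs,p0):
    def f(p): return np.concatenate([(proj(n,pose(p,P))-uv).ravel() for n,P,uv in obs])
    s=least_squares(f,p0,loss="soft_l1");return s.x,f(s.x).reshape(-1,2).round(1)
E
python3 - <<'E'
from h import *
S=[((59.5,-25,55),(294.4,317.6)),((59.5,25,55),(286,336.4)),((50,30,55),(290.4,340)),((50,-30,55),(299.4,317.4)),((-20,-30,55),(332.4,326.4)),((-50,-30,24),(345.6,340)),((50,30,0),(290,355.6)),((-50,30,0),(336.4,369.2)),((-20,30,55),(325.6,350.4))]
T=[((59.5,25,55),(251.4,186)),((59.5,-25,55),(267,202.4)),((50,30,55),(246.2,187.6)),((50,-30,55),(263.6,207.6)),((-20,30,55),(222.6,206.4)),((-50,30,24),(215.4,220.4))]
o=[("scene",np.array(a)/1e3,b) for a,b in S]+[("top",np.array(a)/1e3,b) for a,b in T]
for q in (o,o[:len(S)],o[len(S):]):
    p,r=fit(q,[.45,.2,0,-.78]);print("bin",p.round(4),np.degrees(p[3]).round(2));
    if q is o:print(r.tolist())
# panel
P=[("scene",(0,.204,.266),(178.7,147.5)),("scene",(0,-.204,.266),(319.2,95.7)),("scene",(0,.204,0),(195,234.5)),("scene",(0,-.204,0),(319.2,177)),
("top",(0,.204,.266),(488,125.4)),("top",(0,-.204,.266),(549,367.5)),("top",(0,.204,0),(448,170))]
p,r=fit(P,[.4,-.35,0,-1.33]);print("panel",p.round(4),np.degrees(p[3]),r.tolist())
print(tri((208.75,151.5),(486,169)),tri((223.75,143.75),(492.8,195)),tri((216.2,147.6),(489.4,182)))
for z in(.222,.234):
    h=pose(p,[[-.01025,.136,z],[-.01025,.114,z],[-.01025,.092,z]]);print(z,h.round(4).tolist(),proj("scene",h).round(1).tolist(),proj("top",h).round(1).tolist())
E
```

```text
bin [ 0.5975  0.2538 -0.0015 -0.8608] -49.32
[[-0.0, 0.5], [-0.5, -0.2], [-1.3, -0.7], [0.1, 0.1], [-0.7, -0.1], [-0.5, -0.2], [-0.3, 0.5], [-0.4, 0.5], [-3.2, -1.6], [-0.6, 0.6], [-0.8, 0.9], [-0.2, 0.2], [0.8, 0.4], [-1.4, 3.0], [-1.2, 1.1]]
bin [ 0.5976  0.2566  0.0015 -0.8515] -48.79
bin [ 0.606   0.2577 -0.0281 -0.8719] -49.96
panel [ 4.8790e-01 -2.4090e-01  4.0000e-04 -1.4233e+00] -81.55191953004454 [[-1.2, -0.2], [0.6, -0.7], [-1.2, 2.5], [-0.8, 2.7], [0.3, -0.5], [0.3, 4.3], [-1.0, 1.6]]
(array([ 0.6216, -0.2117,  0.2347]), array([-0.95, -0.37, -0.38,  0.65])) (array([ 0.5767, -0.2201,  0.2357]), array([ 0.53,  0.19,  0.21, -0.35])) (array([ 0.5992, -0.2161,  0.235 ]), array([-0.13, -0.05, -0.05,  0.09]))
0.222 [[0.621, -0.2107, 0.2224], [0.5992, -0.214, 0.2224], [0.5774, -0.2172, 0.2224]] [[208.8, 155.7], [217.0, 152.6], [225.0, 149.5]] [[482.7, 172.1], [485.6, 184.1], [488.5, 196.2]]
0.234 [[0.621, -0.2107, 0.2344], [0.5992, -0.214, 0.2344], [0.5774, -0.2172, 0.2344]] [[208.2, 151.3], [216.5, 148.2], [224.5, 145.1]] [[485.1, 170.1], [488.0, 182.2], [491.0, 194.5]]
```

```bash
cat >> h.py <<'E'
def ray(n,uv):
    c=C[n];d=np.array([(uv[0]-c["cx"])/c["fx"],(uv[1]-c["cy"])/c["fy"],1])@c["R"];o=-c["R"].T@c["t"];return o,d
def atz(n,uv,z):
    o,d=ray(n,uv);return o+d*(z-o[2])/d[2]
E
python3 - <<'E'
from h import *
# front boundary of the white strip in the top view, by row: dark->white subpixel at half level
g=C["top"]["image"].min(2).astype(float);pts=[]
for v in range(135,365,4):
    u0=488+(v-126)*(549-488)/(367-126)
    seg=g[v,int(u0)-8:int(u0)+12]; k=np.where((seg[:-1]<205)&(seg[1:]>=205))[0]
    if len(k): k=k[-1]; pts.append((int(u0)-8+k+(205-seg[k])/(seg[k+1]-seg[k]),v))
W=np.array([atz("top",p,.266) for p in pts]);
def lf(W):
    for _ in range(4):
        a=np.polyfit(W[:,0],W[:,1],1);r=W[:,1]-np.polyval(a,W[:,0]);W=W[abs(r)<max(.001,1.5*r.std())]
    return a,r.std(),len(W),np.degrees(np.arctan(a[0])),np.polyval(a,[.4,.5,.6]).round(4)
print("top",lf(W))
g=C["scene"]["image"].min(2).astype(float);pts=[]
for u in range(182,318,2):
    v0=147.5+(u-178.7)*(95.7-147.5)/140.5; a=int(v0)-9
    seg=g[a:a+18,u]; m=seg.argmax(); k=[i for i in range(m,17) if seg[i]>=205>seg[i+1]]
    if k: k=k[0]; pts.append((u,a+k+(seg[k]-205)/(seg[k]-seg[k+1])))
W=np.array([atz("scene",p,.266) for p in pts]);print("scene",lf(W))
E
```

```text
top (array([ 0.15999013, -0.31952652]), np.float64(0.00014043737076984447), 58, np.float64(9.08972554911248), array([-0.2555, -0.2395, -0.2235]))
scene (array([ 0.15775022, -0.31710568]), np.float64(0.0004110462992218598), 68, np.float64(8.964547593542655), array([-0.254 , -0.2382, -0.2225]))
```

drive_tool:
  moves:
    - [[0, 0, 0], [0, 0, -0.05], 0.0854]
    - [[0, 0, 0], [0, 0, -0.05], 0.0854]
    - [[0, 0, 0], [0, 0, -0.05], 0.0854]
    - [[0, 0, -0.18], [0, 0, 0], 0.0854]
    - [[0, 0, -0.18], [0, 0, 0], 0.0854]
  grip_force: 100

```text
time: 0.72
eef_pos: [0.2032, -0.6437, 0.3989]
tcp_rot: [0.944, 0.33, -0.0, 0.0]
contact_force: [0.2, 1.0, 0.1]
opening: 1.0
finger_force: 0.0
```

drive_tool:
  moves:
    - [[0, 0, -0.18], [0, 0, 0], 0.0854]
    - [[0, 0, -0.18], [0, 0, 0], 0.0854]
    - [[0, 0, -0.18], [0, 0, 0], 0.0854]
    - [[0, 0, -0.18], [0, 0, 0], 0.0854]
    - [[0, 0, -0.18], [0, 0, 0], 0.0854]

```text
time: 1.35
eef_pos: [0.2032, -0.6435, 0.3974]
tcp_rot: [0.707, 0.707, 0.0, -0.001]
contact_force: [0.0, -0.2, -0.8]
opening: 1.001
finger_force: 0.0
```

drive_tool:
  moves:
    - [[0, 0, -0.18], [0, 0, 0], 0.0854]
    - [[0, 0, -0.18], [0, 0, 0], 0.0854]
    - [[0, 0, -0.18], [0, 0, 0], 0.0854]
    - [[0, 0, -0.177], [0, 0, 0], 0.0854]
    - [[0, 0, 0], [0, 0, 0], 0.0854]

```text
time: 1.98
eef_pos: [0.2032, -0.6435, 0.3976]
tcp_rot: [0.417, 0.909, 0.001, -0.0]
contact_force: [-0.1, 0.8, -0.4]
opening: 1.0
finger_force: 0.0
```

```bash
cat >> h.py <<'E'
def rel(s,xyz,phi_deg):
    R=Ro.from_quat(s["tcp_rot"]);Rt=Ro.from_euler("z",phi_deg,degrees=True)*Ro.from_euler("x",180,degrees=True)
    print("phi",np.degrees(np.arctan2(*R.as_matrix()[[1,0],0])).round(2),"turn",(R.inv()*Rt).as_rotvec().round(4),"shift(cur axes)",R.inv().apply(np.array(xyz)-s["eef_pos"]).round(4),"shift(goal axes)",Rt.inv().apply(np.array(xyz)-s["eef_pos"]).round(4),"pos",s["eef_pos"].round(4),"F",s["contact_force"].round(2),"T",s["wrist_torque"].round(2),"t",s["time"],"op",s["opening"])
E
python3 - <<'E'
from h import *
from plant import ctrl
g=pose([.5977,.2552,0,np.radians(-49.2)],[.015,0,.038])[0];print(g)
rel(ctrl.get_state(),g,130.8)
E
```

```text
[0.60750131 0.24384507 0.038     ]
phi 130.68 turn [ 0.0007 -0.0011 -0.0021] shift(cur axes) [0.4091 0.8847 0.3606] shift(goal axes) [0.4075 0.8858 0.3596] pos [ 0.2032 -0.6435  0.3976] F [-0.06  0.77 -0.45] T [ 0.   -0.05  0.08] t 1.975 op 0.9997441899945919
```

drive_tool:
  moves:
    - [[0, 0, 0], [0.0204, 0.0443, 0], 0.0854]
    - [[0, 0, 0], [0.0204, 0.0443, 0], 0.0854]
    - [[0, 0, 0], [0.0204, 0.0443, 0], 0.0854]
    - [[0, 0, 0], [0.0204, 0.0443, 0], 0.0854]
    - [[0, 0, 0], [0.0204, 0.0443, 0], 0.0854]

```text
time: 2.6
eef_pos: [0.3047, -0.4201, 0.3981]
tcp_rot: [0.418, 0.908, 0.0, -0.0]
contact_force: [0.5, 0.3, 0.4]
opening: 1.001
finger_force: 0.0
```

drive_tool:
  moves:
    - [[0, 0, 0], [0.0204, 0.0443, 0], 0.0854]
    - [[0, 0, 0], [0.0204, 0.0443, 0], 0.0854]
    - [[0, 0, 0], [0.0204, 0.0443, 0], 0.0854]
    - [[0, 0, 0], [0.0204, 0.0443, 0], 0.0854]
    - [[0, 0, 0], [0.0204, 0.0443, 0], 0.0854]

```text
time: 3.22
eef_pos: [0.4056, -0.1982, 0.3983]
tcp_rot: [0.418, 0.908, 0.0, 0.0]
contact_force: [0.1, 0.1, 0.2]
opening: 1.0
finger_force: 0.0
```

drive_tool:
  moves:
    - [[0, 0, 0], [0.0204, 0.0443, 0], 0.0854]
    - [[0, 0, 0], [0.0204, 0.0443, 0], 0.0854]
    - [[0, 0, 0], [0.0204, 0.0443, 0], 0.0854]
    - [[0, 0, 0], [0.0204, 0.0443, 0], 0.0854]
    - [[0, 0, 0], [0.0204, 0.0443, 0], 0.0854]

```text
time: 3.85
eef_pos: [0.5067, 0.0238, 0.3982]
tcp_rot: [0.418, 0.909, -0.0, 0.0]
contact_force: [0.1, 0.1, -0.9]
opening: 1.002
finger_force: 0.0
```

drive_tool:
  moves:
    - [[0, 0, 0], [0.0204, 0.0443, 0], 0.0854]
    - [[0, 0, 0], [0.0204, 0.0443, 0], 0.0854]
    - [[0, 0, 0], [0.0204, 0.0443, 0], 0.0854]
    - [[0, 0, 0], [0.0204, 0.0443, 0], 0.0854]
    - [[0, 0, 0], [0.0204, 0.0443, 0], 0.0854]

```text
time: 4.47
eef_pos: [0.6079, 0.2456, 0.398]
tcp_rot: [0.418, 0.909, -0.0, -0.0]
contact_force: [0.3, -0.5, -1.0]
opening: 1.001
finger_force: 0.0
```

drive_tool:
  moves:
    - [[0, 0, 0], [0, 0, 0.05], 0.0854]
    - [[0, 0, 0], [0, 0, 0.05], 0.0854]
    - [[0, 0, 0], [0, 0, 0.05], 0.0854]
    - [[0, 0, 0], [0, 0, 0.05], 0.0854]
    - [[0, 0, 0], [0, 0, 0.0], 0.0854]

```text
time: 5.1
eef_pos: [0.6041, 0.2433, 0.1923]
tcp_rot: [0.417, 0.909, -0.004, -0.005]
contact_force: [0.5, 0.7, -0.1]
opening: 1.001
finger_force: 0.0
```

Run:
```python
from h import *
from plant import ctrl
rel(ctrl.get_state(),[.6075,.2438,.038],130.8)
```

```text
phi 130.66 turn [-0.0104 -0.0055 -0.0025] shift(cur axes) [-0.0027  0.0045  0.1542] shift(goal axes) [-0.0018  0.0029  0.1543] pos [0.6041 0.2433 0.1923] F [ 0.45  0.67 -0.07] T [ 0.03 -0.04 -0.02] t 5.1 op 1.0006772891925317
```

drive_tool:
  moves:
    - [[0, 0, 0], [0, 0, 0.02], 0.0854]
    - [[0, 0, 0], [0, 0, 0.02], 0.0854]
    - [[0, 0, 0], [0, 0, 0], 0.0854]
    - [[0, 0, 0], [0, 0, 0], 0.0854]

```text
time: 5.6
eef_pos: [0.6079, 0.2442, 0.1591]
tcp_rot: [0.416, 0.909, 0.0, 0.0]
contact_force: [-0.0, 0.1, 0.7]
opening: 0.999
finger_force: 0.0
```

Run:
```python
from h import *
from plant import ctrl
rel(ctrl.get_state(),[.6075,.2438,.038],130.8)
```

```text
phi 130.78 turn [ 0.0011  0.0006 -0.0003] shift(cur axes) [ 0.     -0.0007  0.1211] shift(goal axes) [-0.     -0.0005  0.1211] pos [0.6079 0.2442 0.1591] F [-0.01  0.06  0.66] T [-0.03 -0.04 -0.02] t 5.6 op 0.9989091826532105
```

Settled and aligned. Now down and grip.

drive_tool:
  moves:
    - [[0, 0, 0], [0, 0, 0.03], 0.0854]
    - [[0, 0, 0], [0, 0, 0.03], 0.0854]
    - [[0, 0, 0], [0, 0, 0.03], 0.0854]
    - [[0, 0, 0], [0, 0, 0.02], 0.0854]
    - [[0, 0, 0], [0, 0, 0.011], 0.0854]

```text
time: 6.22
eef_pos: [0.6075, 0.2441, 0.0368]
tcp_rot: [0.416, 0.909, -0.0, -0.0]
contact_force: [-0.4, -0.1, 0.6]
opening: 1.0
finger_force: 0.0
```

drive_tool:
  moves:
    - [[0, 0, 0], [0, 0, 0], 0.0854]
    - [[0, 0, 0], [0, 0, 0], 0.0854]

```text
time: 6.48
eef_pos: [0.6085, 0.2443, 0.0388]
tcp_rot: [0.416, 0.909, 0.001, 0.001]
contact_force: [-0.3, 1.2, -0.1]
opening: 0.999
finger_force: 0.0
```

Run:
```python
from h import *
from plant import ctrl
rel(ctrl.get_state(),[.6075,.2438,.038],130.8)
a=[]
for n,x,y,w,h in(("scene",258,290,110,90),("top",190,165,100,82)):
    im=ctrl.read_camera(n)["image"][y:y+h,x:x+w,::-1];a.append(cv2.resize(im,(400,327),interpolation=cv2.INTER_CUBIC))
cv2.imwrite("pics/g1.png",np.hstack(a))
```

```text
phi 130.8 turn [ 0.0022  0.0012 -0.0001] shift(cur axes) [ 0.0002 -0.0011  0.0008] shift(goal axes) [ 0.0002 -0.0011  0.0008] pos [0.6085 0.2443 0.0388] F [-0.33  1.21 -0.09] T [-0.   -0.04  0.03] t 6.475 op 0.9992881139689473
```

View pics/g1.png

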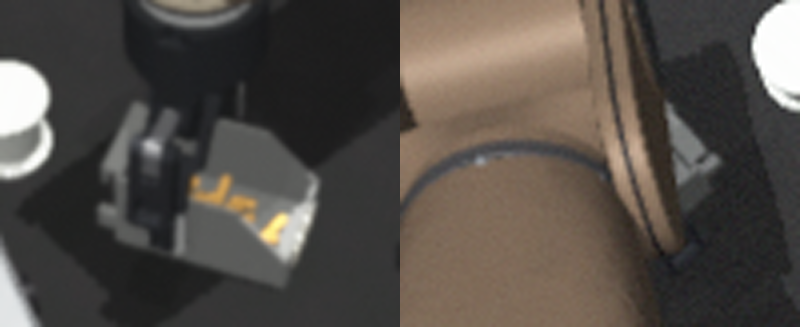

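The fingers straddle the side walls towards the back, with the bin undisturbed. Closing now.

drive_tool:
  moves:
    - [[0, 0, 0], [0, 0, 0], 0.05]
    - [[0, 0, 0], [0, 0, 0], 0.05]
    - [[0, 0, 0], [0, 0, 0], 0.05]
    - [[0, 0, 0], [0, 0, 0], 0.05]
    - [[0, 0, 0], [0, 0, 0], 0.05]
  grip_force: 100

```text
time: 7.2
eef_pos: [0.6083, 0.2443, 0.0384]
tcp_rot: [0.416, 0.909, 0.001, 0.001]
contact_force: [0.8, 0.1, 4.3]
opening: 0.69
finger_force: 107.9
```

drive_tool:
  moves:
    - [[0, 0, 0], [0, 0, 0], 0.05]
    - [[0, 0, 0], [0, 0, 0], 0.05]
    - [[0, 0, 0], [0, 0, 0], 0.05]

```text
time: 7.58
eef_pos: [0.6083, 0.2443, 0.0385]
tcp_rot: [0.416, 0.909, 0.001, 0.001]
contact_force: [1.3, 0.0, 5.5]
opening: 0.686
finger_force: 107.9
```

Run:
```python
from h import *
from plant import ctrl
rel(ctrl.get_state(),[.6075,.2438,.038],130.8);print(ctrl.get_state()["finger_force"])
```

```text
phi 130.8 turn [ 0.0018  0.001  -0.0001] shift(cur axes) [ 0.0002 -0.001   0.0005] shift(goal axes) [ 0.0002 -0.0009  0.0005] pos [0.6083 0.2443 0.0385] F [1.32 0.04 5.48] T [-0.04  0.04 -0.02] t 7.575 op 0.6857289696845169
107.89497971534729
```

drive_tool:
  moves:
    - [[0, 0, 0], [0, 0, -0.005], 0.05]
    - [[0, 0, 0], [0, 0, -0.015], 0.05]
    - [[0, 0, 0], [0, 0, -0.02], 0.05]
    - [[0, 0, 0], [0, 0, -0.025], 0.05]
    - [[0, 0, 0], [0, 0, -0.025], 0.05]

```text
time: 8.2
eef_pos: [0.6076, 0.2441, 0.1295]
tcp_rot: [0.416, 0.909, 0.0, 0.0]
contact_force: [0.2, 0.0, -1.3]
opening: 0.687
finger_force: 107.5
```

drive_tool:
  moves:
    - [[0, 0, 0], [0, 0, -0.025], 0.05]
    - [[0, 0, 0], [0, 0, -0.025], 0.05]
    - [[0, 0, 0], [0, 0, -0.025], 0.05]
    - [[0, 0, 0], [0, 0, -0.02], 0.05]
    - [[0, 0, 0], [0, 0, -0.01], 0.05]

```text
time: 8.82
eef_pos: [0.6079, 0.2442, 0.2347]
tcp_rot: [0.416, 0.909, 0.001, 0.001]
contact_force: [-0.4, -0.2, -2.1]
opening: 0.688
finger_force: 107.5
```

drive_tool:
  moves:
    - [[0, 0, 0.08], [0, 0, 0], 0.05]
    - [[0, 0, 0.13], [0, 0, 0], 0.05]
    - [[0, 0, 0.13], [0, 0, 0], 0.05]
    - [[0, 0, 0.13], [0, 0, 0], 0.05]
    - [[0, 0, 0.085], [0, 0, 0], 0.05]

```text
time: 9.45
eef_pos: [0.6069, 0.244, 0.2316]
tcp_rot: [0.651, 0.759, -0.001, -0.001]
contact_force: [0.4, 1.0, -1.2]
opening: 0.687
finger_force: 107.5
```

drive_tool:
  moves:
    - [[0, 0, 0], [0, 0, 0], 0.05]
    - [[0, 0, 0], [0, 0, 0], 0.05]

```text
time: 9.7
eef_pos: [0.6072, 0.244, 0.2319]
tcp_rot: [0.649, 0.761, -0.0, -0.0]
contact_force: [0.1, -0.5, -0.2]
opening: 0.686
finger_force: 107.5
```

Run:
```python
from h import *
from plant import ctrl
s=ctrl.get_state();rel(s,[.5836,-.1158,.2365],99.03);print(s["finger_force"])
```

```text
phi 99.07 turn [-0.0008  0.      0.0006] shift(cur axes) [-0.3516 -0.08   -0.0045] shift(goal axes) [-0.3517 -0.0798 -0.0046] pos [0.6072 0.244  0.2319] F [ 0.14 -0.46 -0.15] T [-0.01 -0.01 -0.02] t 9.7 op 0.6857652817391036
107.49034881591797
```

drive_tool:
  moves:
    - [[0, 0, 0], [-0.01, -0.0023, 0], 0.05]
    - [[0, 0, 0], [-0.02, -0.0046, 0], 0.05]
    - [[0, 0, 0], [-0.03, -0.0068, -0.0045], 0.05]
    - [[0, 0, 0], [-0.03, -0.0068, 0], 0.05]
    - [[0, 0, 0], [-0.03, -0.0068, 0], 0.05]

```text
time: 10.32
eef_pos: [0.5989, 0.119, 0.2371]
tcp_rot: [0.65, 0.76, -0.0, 0.0]
contact_force: [0.5, -0.6, -1.8]
opening: 0.685
finger_force: 107.5
```

drive_tool:
  moves:
    - [[0, 0, 0], [-0.03, -0.0068, 0], 0.05]
    - [[0, 0, 0], [-0.03, -0.0068, 0], 0.05]
    - [[0, 0, 0], [-0.03, -0.0068, 0], 0.05]
    - [[0, 0, 0], [-0.03, -0.0068, 0], 0.05]
    - [[0, 0, 0], [-0.03, -0.0068, 0], 0.05]

```text
time: 10.95
eef_pos: [0.5884, -0.0345, 0.237]
tcp_rot: [0.65, 0.76, -0.0, 0.0]
contact_force: [1.2, -0.7, -0.8]
opening: 0.683
finger_force: 107.5
```

drive_tool:
  moves:
    - [[0, 0, 0], [-0.03, -0.0068, 0], 0.05]
    - [[0, 0, 0], [-0.03, -0.0068, 0], 0.05]
    - [[0, 0, 0], [-0.0216, -0.0052, 0], 0.05]
    - [[0, 0, 0], [0, 0, 0], 0.05]
    - [[0, 0, 0], [0, 0, 0], 0.05]

```text
time: 11.58
eef_pos: [0.5831, -0.1154, 0.2368]
tcp_rot: [0.649, 0.76, 0.0, -0.0]
contact_force: [-0.2, 0.1, -1.7]
opening: 0.689
finger_force: 107.5
```

Run:
```python
from h import *
from plant import ctrl
s=ctrl.get_state();rel(s,[.5836,-.1158,.2365],99.03)
a=[]
for n,x,y,w,h in(("scene",170,90,100,100),("top",430,125,100,100)):
    im=ctrl.read_camera(n)["image"][y:y+h,x:x+w,::-1];im=cv2.resize(im,(400,400),interpolation=cv2.INTER_CUBIC)
    for i in range(0,100,10): cv2.putText(im,str(x+i),(i*4,8),0,.3,(0,255,255)); cv2.putText(im,str(y+i),(0,i*4+4),0,.3,(0,255,255))
    a.append(im)
cv2.imwrite("pics/a1.png",np.hstack(a))
```

```text
phi 98.99 turn [-0.     -0.0006 -0.0007] shift(cur axes) [-0.0005  0.0004  0.0003] shift(goal axes) [-0.0005  0.0004  0.0003] pos [ 0.5831 -0.1154  0.2368] F [-0.18  0.07 -1.73] T [-0.01 -0.06 -0.01] t 11.575 op 0.6886968654308898
```

View pics/a1.png

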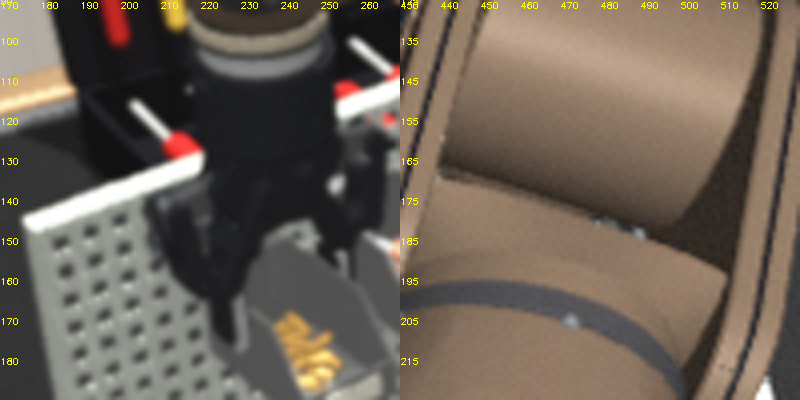

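drive_tool:
  moves:
    - [[0, 0, 0], [-0.008, 0, 0], 0.05]
    - [[0, 0, 0], [-0.012, 0, 0], 0.05]
    - [[0, 0, 0], [-0.012, 0, 0], 0.05]
    - [[0, 0, 0], [-0.008, 0, 0], 0.05]
    - [[0, 0, 0], [-0.005, 0, 0], 0.05]

```text
time: 12.3
eef_pos: [0.5904, -0.161, 0.2367]
tcp_rot: [0.65, 0.76, 0.0, -0.0]
contact_force: [-0.5, -0.2, -1.5]
opening: 0.685
finger_force: 107.5
```

drive_tool:
  moves:
    - [[0, 0, 0], [-0.002, 0, 0], 0.05]
    - [[0, 0, 0], [-0.002, 0, 0], 0.05]
    - [[0, 0, 0], [-0.001, 0, 0], 0.05]
    - [[0, 0, 0], [-0.001, 0, 0], 0.05]
    - [[0, 0, 0], [0, 0, 0], 0.05]

```text
time: 12.92
eef_pos: [0.5913, -0.166, 0.2369]
tcp_rot: [0.649, 0.76, 0.0, 0.0]
contact_force: [0.1, 0.5, -1.1]
opening: 0.687
finger_force: 107.5
```

Run:
```python
from h import *
from plant import ctrl
s=ctrl.get_state();rel(s,[.5930,-.1751,.2365],99.03)
```

```text
phi 99.0 turn [ 0.0001  0.     -0.0005] shift(cur axes) [-0.0092  0.0003  0.0004] shift(goal axes) [-0.0092  0.0003  0.0004] pos [ 0.5913 -0.166   0.2369] F [ 0.08  0.48 -1.14] T [-0.05  0.05  0.06] t 12.925 op 0.6865416999294912
```

drive_tool:
  moves:
    - [[0, 0, 0], [-0.001, 0, 0], 0.05]
    - [[0, 0, 0], [-0.001, 0, 0], 0.05]
    - [[0, 0, 0], [-0.001, 0, 0], 0.05]
    - [[0, 0, 0], [-0.001, 0, 0], 0.05]
    - [[0, 0, 0], [0, 0, 0], 0.05]

```text
time: 13.55
eef_pos: [0.5919, -0.1701, 0.2368]
tcp_rot: [0.65, 0.76, 0.0, -0.0]
contact_force: [0.4, -0.3, -2.1]
opening: 0.687
finger_force: 107.5
```

drive_tool:
  moves:
    - [[0, 0, 0], [-0.001, 0, 0], 0.05]
    - [[0, 0, 0], [-0.001, 0, 0], 0.05]
    - [[0, 0, 0], [0, 0, 0], 0.05]

```text
time: 13.92
eef_pos: [0.5922, -0.1721, 0.2368]
tcp_rot: [0.65, 0.76, -0.0, -0.0]
contact_force: [-0.4, -0.1, -1.6]
opening: 0.686
finger_force: 107.5
```

drive_tool:
  moves:
    - [[0, 0, 0], [-0.001, 0, 0], 0.05]
    - [[0, 0, 0], [0, 0, 0], 0.05]

```text
time: 14.18
eef_pos: [0.5924, -0.1731, 0.2368]
tcp_rot: [0.65, 0.76, 0.0, 0.0]
contact_force: [0.1, 0.7, -1.6]
opening: 0.686
finger_force: 107.5
```

drive_tool:
  moves:
    - [[0, 0, 0], [-0.0007, 0, 0], 0.05]
    - [[0, 0, 0], [0, 0, 0], 0.05]

```text
time: 14.42
eef_pos: [0.5925, -0.1737, 0.2368]
tcp_rot: [0.649, 0.76, 0.0, -0.0]
contact_force: [-0.1, -0.6, -1.4]
opening: 0.684
finger_force: 107.5
```

drive_tool:
  moves:
    - [[0, 0, 0], [-0.0007, 0, 0], 0.05]
    - [[0, 0, 0], [0, 0, 0], 0.05]

```text
time: 14.68
eef_pos: [0.5925, -0.1739, 0.2369]
tcp_rot: [0.649, 0.76, 0.0, -0.0]
contact_force: [-0.7, 1.5, 0.3]
opening: 0.687
finger_force: 107.5
```

drive_tool:
  moves:
    - [[0, 0, 0], [-0.0006, 0, 0], 0.05]
    - [[0, 0, 0], [0, 0, 0], 0.05]

```text
time: 14.92
eef_pos: [0.5925, -0.174, 0.237]
tcp_rot: [0.649, 0.76, 0.001, -0.001]
contact_force: [-1.1, 4.8, 1.0]
opening: 0.685
finger_force: 107.5
```

drive_tool:
  moves:
    - [[0, 0, 0], [0.0019, 0, 0], 0.05]
    - [[0, 0, 0], [0, 0, 0], 0.05]
    - [[0, 0, 0], [0, 0, 0.002], 0.05]
    - [[0, 0, 0], [0, 0, 0.002], 0.05]
    - [[0, 0, 0], [0, 0, 0], 0.05]

```text
time: 15.55
eef_pos: [0.5922, -0.1732, 0.2324]
tcp_rot: [0.65, 0.76, -0.0, -0.0]
contact_force: [-1.1, 1.3, -1.4]
opening: 0.69
finger_force: 107.6
```

drive_tool:
  moves:
    - [[0, 0, 0], [0, 0, 0.002], 0.05]
    - [[0, 0, 0], [0, 0, 0.002], 0.05]
    - [[0, 0, 0], [0, 0, 0], 0.05]

```text
time: 15.92
eef_pos: [0.5922, -0.173, 0.2285]
tcp_rot: [0.649, 0.76, -0.0, -0.0]
contact_force: [0.3, 0.3, -0.9]
opening: 0.684
finger_force: 107.6
```

drive_tool:
  moves:
    - [[0, 0, 0], [0, 0, 0.002], 0.05]
    - [[0, 0, 0], [0, 0, 0.002], 0.05]
    - [[0, 0, 0], [0, 0, 0], 0.05]

```text
time: 16.3
eef_pos: [0.5924, -0.1731, 0.2249]
tcp_rot: [0.649, 0.76, 0.0, 0.0]
contact_force: [-0.5, -1.0, -1.2]
opening: 0.687
finger_force: 107.6
```

drive_tool:
  moves:
    - [[0, 0, 0], [0, 0, 0.0015], 0.05]
    - [[0, 0, 0], [0, 0, 0.0015], 0.05]
    - [[0, 0, 0], [0, 0, 0], 0.05]

```text
time: 16.68
eef_pos: [0.5924, -0.1731, 0.2218]
tcp_rot: [0.649, 0.76, 0.0, 0.0]
contact_force: [0.6, 0.3, -1.2]
opening: 0.683
finger_force: 107.6
```

drive_tool:
  moves:
    - [[0, 0, 0], [0, 0, 0.001], 0.05]
    - [[0, 0, 0], [0, 0, 0.001], 0.05]
    - [[0, 0, 0], [0, 0, 0], 0.05]

```text
time: 17.05
eef_pos: [0.5925, -0.1731, 0.2197]
tcp_rot: [0.649, 0.76, 0.0, 0.0]
contact_force: [0.1, -0.7, -0.5]
opening: 0.688
finger_force: 107.6
```

drive_tool:
  moves:
    - [[0, 0, 0], [0, 0, 0.001], 0.05]
    - [[0, 0, 0], [0, 0, 0.001], 0.05]
    - [[0, 0, 0], [0, 0, 0], 0.05]

```text
time: 17.42
eef_pos: [0.5925, -0.1731, 0.2181]
tcp_rot: [0.649, 0.76, 0.0, 0.0]
contact_force: [0.3, 0.5, 1.1]
opening: 0.686
finger_force: 107.9
```

drive_tool:
  moves:
    - [[0, 0, 0], [0, 0, 0.001], 0.05]
    - [[0, 0, 0], [0, 0, 0.001], 0.05]
    - [[0, 0, 0], [0, 0, 0], 0.05]

```text
time: 17.8
eef_pos: [0.5925, -0.1732, 0.2179]
tcp_rot: [0.65, 0.76, -0.0, 0.001]
contact_force: [-4.4, 2.5, 7.8]
opening: 0.683
finger_force: 108.7
```

Run:
```python
from h import *
from plant import ctrl
s=ctrl.get_state();rel(s,[.5924,-.173,.2181],99.03);print(s["joint_efforts"].round(2))
a=[]
for n,x,y,w,h in(("scene",180,95,100,120),):
    im=ctrl.read_camera(n)["image"][y:y+h,x:x+w,::-1];im=cv2.resize(im,(500,600),interpolation=cv2.INTER_CUBIC)
    for i in range(0,120,10): cv2.putText(im,str(x+i),(i*5,8),0,.3,(0,255,255)); cv2.putText(im,str(y+i),(0,i*5+4),0,.3,(0,255,255))
    a.append(im)
cv2.imwrite("pics/a2.png",np.hstack(a))
```

```text
phi 98.99 turn [ 0.0005  0.0009 -0.0007] shift(cur axes) [ 0.0002 -0.0001 -0.0002] shift(goal axes) [ 0.0002 -0.0001 -0.0002] pos [ 0.5925 -0.1732  0.2179] F [-4.41  2.5   7.83] T [-0.09  0.44 -0.12] t 17.8 op 0.6830620363818375
[ -0.45 -31.2  -26.21   0.17  -0.7   -0.13]
```

View pics/a2.png

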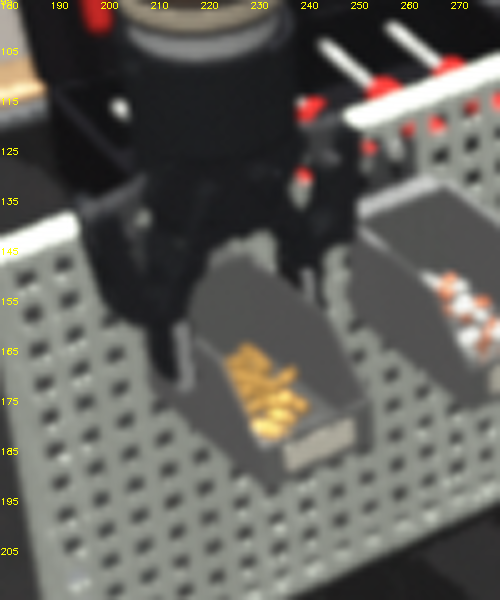

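Bin is level in the gripper at about (235,165), its back at the hanger and its lip hidden behind the fingers. I'll ease the load and test with a small outward pull that the tongue is behind the blade.

drive_tool:
  moves:
    - [[0, 0, 0], [0, 0, -0.001], 0.05]
    - [[0, 0, 0], [0, 0, -0.0005], 0.05]
    - [[0, 0, 0], [0, 0, 0], 0.05]

```text
time: 18.23
eef_pos: [0.5925, -0.1732, 0.2179]
tcp_rot: [0.649, 0.76, -0.0, 0.0]
contact_force: [-0.9, 2.3, 5.5]
opening: 0.69
finger_force: 108.3
```

drive_tool:
  moves:
    - [[0, 0, 0], [0.001, 0, 0], 0.05]
    - [[0, 0, 0], [0, 0, 0], 0.05]

```text
time: 18.48
eef_pos: [0.5925, -0.1731, 0.2179]
tcp_rot: [0.65, 0.76, -0.001, 0.001]
contact_force: [-0.8, -2.9, 5.2]
opening: 0.686
finger_force: 108.3
```

drive_tool:
  moves:
    - [[0, 0, 0], [0.001, 0, 0], 0.05]
    - [[0, 0, 0], [0, 0, 0], 0.05]

```text
time: 18.73
eef_pos: [0.5926, -0.1719, 0.2179]
tcp_rot: [0.649, 0.76, -0.0, 0.001]
contact_force: [0.5, -3.8, 4.4]
opening: 0.686
finger_force: 108.3
```

drive_tool:
  moves:
    - [[0, 0, 0], [0, 0, -0.0008], 0.05]
    - [[0, 0, 0], [0.001, 0, 0], 0.05]
    - [[0, 0, 0], [0, 0, 0], 0.05]

```text
time: 19.1
eef_pos: [0.5926, -0.1718, 0.218]
tcp_rot: [0.649, 0.76, -0.001, 0.002]
contact_force: [3.3, -7.5, 1.0]
opening: 0.69
finger_force: 107.9
```

drive_tool:
  moves:
    - [[0, 0, 0], [0.0008, 0, 0], 0.05]
    - [[0, 0, 0], [0, 0, 0], 0.05]

```text
time: 19.35
eef_pos: [0.5925, -0.1718, 0.2179]
tcp_rot: [0.649, 0.76, -0.001, 0.003]
contact_force: [3.4, -9.7, 1.3]
opening: 0.688
finger_force: 107.8
```

The tongue catches behind the blade after 2 mm, so the bin is hooked. Next I return to 1 mm off the panel and build the tug.

drive_tool:
  moves:
    - [[0, 0, 0], [-0.002, 0, 0], 0.05]
    - [[0, 0, 0], [-0.0017, 0, 0], 0.05]
    - [[0, 0, 0], [0, 0, 0], 0.05]
    - [[0, 0, 0], [0, 0, 0], 0.05]

```text
time: 19.85
eef_pos: [0.5925, -0.1718, 0.2181]
tcp_rot: [0.649, 0.761, 0.001, -0.001]
contact_force: [0.9, 1.8, 4.6]
opening: 0.681
finger_force: 108.2
```

drive_tool:
  moves:
    - [[0, 0, 0], [0, 0, 0.0007], 0.05]
    - [[0, 0, 0], [0, 0, 0], 0.05]

```text
time: 20.1
eef_pos: [0.5925, -0.1719, 0.218]
tcp_rot: [0.649, 0.761, 0.001, -0.0]
contact_force: [-0.1, 3.4, 6.5]
opening: 0.689
finger_force: 108.3
```

Run:
```python
from h import *
from plant import ctrl
rel(ctrl.get_state(),[.5924,-.1729,.2179],99.03)
```

```text
phi 99.02 turn [ 0.0005 -0.0017 -0.0002] shift(cur axes) [-0.001  -0.0003  0.0001] shift(goal axes) [-0.001  -0.0003  0.0001] pos [ 0.5925 -0.1719  0.218 ] F [-0.09  3.43  6.46] T [ 0.09 -0.16  0.02] t 20.1 op 0.6893571719025193
```

drive_tool:
  moves:
    - [[0, 0, 0], [0, 0, -0.002], 0.05]
    - [[0, 0, 0], [0, 0, -0.001], 0.05]
    - [[0, 0, 0], [0, 0, 0], 0.05]
    - [[0, 0, 0], [0, 0, 0], 0.05]

```text
time: 20.6
eef_pos: [0.5918, -0.1729, 0.2194]
tcp_rot: [0.65, 0.76, -0.0, -0.001]
contact_force: [-0.1, -1.1, -1.2]
opening: 0.686
finger_force: 107.8
```

Run:
```python
from h import *
from plant import ctrl
rel(ctrl.get_state(),[.5924,-.1729,.2179],99.03)
```

```text
phi 98.98 turn [-0.0018 -0.0012 -0.0008] shift(cur axes) [-0.0001  0.0006  0.0015] shift(goal axes) [-0.0001  0.0006  0.0015] pos [ 0.5918 -0.1729  0.2194] F [-0.13 -1.09 -1.17] T [-0.08 -0.01  0.03] t 20.6 op 0.686012393835143
```

drive_tool:
  moves:
    - [[0, 0, 0], [0, 0, 0.001], 0.05]
    - [[0, 0, 0], [0, 0, 0.001], 0.05]
    - [[0, 0, 0], [0, 0, 0.0006], 0.05]
    - [[0, 0, 0], [0, 0, 0], 0.05]

```text
time: 21.1
eef_pos: [0.5924, -0.1731, 0.2182]
tcp_rot: [0.649, 0.76, -0.0, 0.0]
contact_force: [-0.6, 0.5, 1.1]
opening: 0.686
finger_force: 107.8
```

drive_tool:
  moves:
    - [[0, 0, 0], [0, 0, 0.0005], 0.05]
    - [[0, 0, 0], [0, 0, 0], 0.05]

```text
time: 21.35
eef_pos: [0.5924, -0.1731, 0.2181]
tcp_rot: [0.649, 0.76, -0.0, 0.0]
contact_force: [-1.7, -0.1, 3.0]
opening: 0.689
finger_force: 107.9
```

drive_tool:
  moves:
    - [[0, 0, 0], [0, -0.0003, 0.0005], 0.05]
    - [[0, 0, 0], [0, -0.0002, 0.0003], 0.05]
    - [[0, 0, 0], [0, 0, 0], 0.05]

```text
time: 21.72
eef_pos: [0.5924, -0.1731, 0.218]
tcp_rot: [0.649, 0.76, 0.0, 0.001]
contact_force: [-2.0, 1.2, 5.3]
opening: 0.691
finger_force: 108.1
```

drive_tool:
  moves:
    - [[0, 0, 0], [0, -0.0002, 0.0004], 0.05]
    - [[0, 0, 0], [0, 0, 0], 0.05]

```text
time: 21.98
eef_pos: [0.5924, -0.1731, 0.2179]
tcp_rot: [0.649, 0.76, 0.001, 0.001]
contact_force: [-2.3, 2.5, 6.6]
opening: 0.687
finger_force: 108.1
```

drive_tool:
  moves:
    - [[0, 0, 0], [0.0003, -0.0002, 0.0005], 0.05]
    - [[0, 0, 0], [0, 0, 0.0003], 0.05]
    - [[0, 0, 0], [0, 0, 0], 0.05]

```text
time: 22.35
eef_pos: [0.5925, -0.1732, 0.2178]
tcp_rot: [0.649, 0.76, 0.0, 0.002]
contact_force: [-2.1, 1.7, 7.0]
opening: 0.689
finger_force: 108.3
```

Run:
```python
from h import *
from plant import ctrl
rel(ctrl.get_state(),[.5924,-.1729,.2179],99.03)
```

```text
phi 99.01 turn [ 0.0032  0.0023 -0.0003] shift(cur axes) [ 0.0003 -0.     -0.0001] shift(goal axes) [ 0.0003 -0.     -0.0001] pos [ 0.5925 -0.1732  0.2178] F [-2.13  1.66  6.99] T [-0.11  0.4  -0.08] t 22.35 op 0.6892043378457928
```

drive_tool:
  moves:
    - [[0, 0, 0], [0, 0, 0.0005], 0.05]
    - [[0, 0, 0], [0, 0, 0], 0.05]

```text
time: 22.6
eef_pos: [0.5925, -0.1732, 0.2177]
tcp_rot: [0.649, 0.76, 0.0, 0.002]
contact_force: [-3.3, 2.4, 8.7]
opening: 0.684
finger_force: 108.6
```

drive_tool:
  moves:
    - [[0, 0, 0], [0, 0, 0], 0.05]

```text
time: 22.72
eef_pos: [0.5925, -0.1732, 0.2178]
tcp_rot: [0.649, 0.76, 0.0, 0.002]
contact_force: [-3.3, 2.8, 9.6]
opening: 0.685
finger_force: 108.6
```

drive_tool:
  moves:
    - [[0, 0, 0], [0, 0, 0], 0.05]

```text
time: 22.85
eef_pos: [0.5925, -0.1732, 0.2177]
tcp_rot: [0.649, 0.76, 0.0, 0.002]
contact_force: [-2.9, 3.3, 9.4]
opening: 0.688
finger_force: 108.6
```

drive_tool:
  moves:
    - [[0, 0, 0], [0, 0, 0], 0.05]
    - [[0, 0, 0], [0, 0, 0], 0.05]
    - [[0, 0, 0], [0, 0, 0], 0.05]
    - [[0, 0, 0], [0, 0, 0], 0.05]

```text
time: 23.35
eef_pos: [0.5925, -0.1732, 0.2177]
tcp_rot: [0.649, 0.76, 0.0, 0.002]
contact_force: [-3.0, 1.6, 9.3]
opening: 0.68
finger_force: 108.6
```

drive_tool:
  moves:
    - [[0, 0, 0], [0, 0, 0], 0.05]
    - [[0, 0, 0], [0, 0, 0], 0.05]
    - [[0, 0, 0], [0, 0, 0], 0.05]
    - [[0, 0, 0], [0, 0, 0], 0.05]

```text
time: 23.85
eef_pos: [0.5925, -0.1732, 0.2178]
tcp_rot: [0.649, 0.76, 0.0, 0.002]
contact_force: [-3.3, 2.4, 8.8]
opening: 0.687
finger_force: 108.6
```

drive_tool:
  moves:
    - [[0, 0, 0], [0, 0, 0], 0.05]
    - [[0, 0, 0], [0, 0, 0], 0.05]
    - [[0, 0, 0], [0, 0, 0], 0.05]
    - [[0, 0, 0], [0, 0, 0], 0.05]

```text
time: 24.35
eef_pos: [0.5925, -0.1732, 0.2177]
tcp_rot: [0.649, 0.76, 0.0, 0.002]
contact_force: [-3.4, 2.9, 8.6]
opening: 0.685
finger_force: 108.6
```

drive_tool:
  moves:
    - [[0, 0, 0], [0, 0.0003, -0.001], 0.05]
    - [[0, 0, 0], [0, 0.0004, -0.001], 0.05]
    - [[0, 0, 0], [0, 0, -0.001], 0.05]
    - [[0, 0, 0], [-0.0008, 0, 0], 0.05]
    - [[0, 0, 0], [0, 0, 0], 0.05]

```text
time: 24.98
eef_pos: [0.5924, -0.1731, 0.218]
tcp_rot: [0.649, 0.76, 0.0, -0.0]
contact_force: [-0.8, 3.1, 4.6]
opening: 0.684
finger_force: 108.1
```

Run:
```python
from h import *
from plant import ctrl
rel(ctrl.get_state(),[.5924,-.1737,.2181],99.03)
```

```text
phi 99.0 turn [ 0.0005 -0.0008 -0.0005] shift(cur axes) [-0.0006 -0.0001 -0.0001] shift(goal axes) [-0.0006 -0.0001 -0.0001] pos [ 0.5924 -0.1731  0.218 ] F [-0.82  3.1   4.65] T [ 0.12  0.16 -0.02] t 24.975 op 0.6835159218348198
```

Ease off a little more, then open.

drive_tool:
  moves:
    - [[0, 0, 0], [0, 0, -0.0008], 0.05]
    - [[0, 0, 0], [0, 0, -0.0004], 0.05]
    - [[0, 0, 0], [0, 0, 0], 0.05]
    - [[0, 0, 0], [0, 0, 0], 0.05]
  grip_force: 20

```text
time: 25.48
eef_pos: [0.5919, -0.1736, 0.2182]
tcp_rot: [0.65, 0.76, -0.0, -0.0]
contact_force: [0.1, 0.3, -0.3]
opening: 0.69
finger_force: 107.9
```

drive_tool:
  moves:
    - [[0, 0, 0], [0, 0, 0], 0.062]
    - [[0, 0, 0], [0, 0, 0], 0.066]
    - [[0, 0, 0], [0, 0, 0], 0.07]
    - [[0, 0, 0], [0, 0, 0], 0.0854]
    - [[0, 0, 0], [0, 0, 0], 0.0854]

```text
time: 26.1
eef_pos: [0.5922, -0.1735, 0.2191]
tcp_rot: [0.649, 0.76, -0.0, 0.0]
contact_force: [0.2, 0.3, 0.1]
opening: 1.004
finger_force: 0.0
```

drive_tool:
  moves:
    - [[0, 0, 0], [0, 0, 0], 0.0854]
    - [[0, 0, 0], [0, 0, 0], 0.0854]
    - [[0, 0, 0], [0, 0, 0], 0.0854]

```text
time: 26.48
eef_pos: [0.5922, -0.1735, 0.219]
tcp_rot: [0.649, 0.76, -0.0, -0.0]
contact_force: [0.2, 0.3, -0.5]
opening: 0.998
finger_force: 0.0
```

Run:
```python
from h import *
from plant import ctrl
rel(ctrl.get_state(),[.5924,-.1737,.2181],99.03)
im=ctrl.read_camera("scene")["image"][95:215,180:280,::-1];cv2.imwrite("pics/r1.png",cv2.resize(im,(500,600),interpolation=cv2.INTER_CUBIC))
```

```text
phi 99.0 turn [-0.     -0.     -0.0006] shift(cur axes) [-0.0002  0.0001  0.0009] shift(goal axes) [-0.0002  0.0001  0.0009] pos [ 0.5922 -0.1735  0.219 ] F [ 0.17  0.25 -0.49] T [ 0.05 -0.02  0.05] t 26.475 op 0.9979342121675251
```

View pics/r1.png

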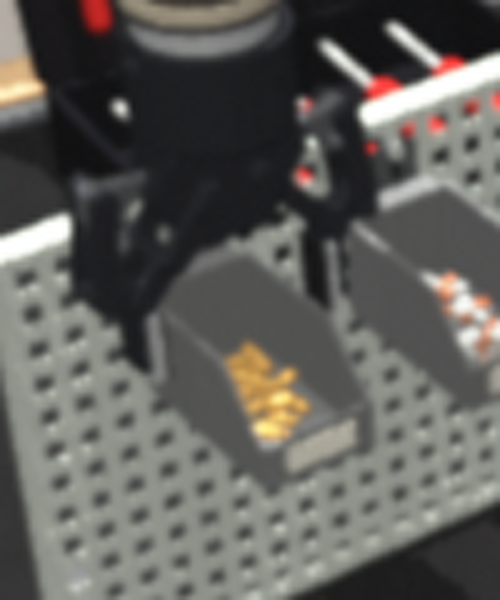

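The fingers are open and clear, and the bin hangs level with its contents inside. Retreating straight up.

drive_tool:
  moves:
    - [[0, 0, 0], [0, 0, -0.005], 0.0854]
    - [[0, 0, 0], [0, 0, -0.01], 0.0854]
    - [[0, 0, 0], [0, 0, -0.015], 0.0854]
    - [[0, 0, 0], [0, 0, -0.02], 0.0854]
    - [[0, 0, 0], [0, 0, -0.025], 0.0854]

```text
time: 27.15
eef_pos: [0.5922, -0.1735, 0.2958]
tcp_rot: [0.649, 0.76, 0.0, 0.0]
contact_force: [0.4, -0.3, -0.0]
opening: 1.001
finger_force: 0.0
```

drive_tool:
  moves:
    - [[0, 0, 0], [0.02, 0, -0.02], 0.0854]
    - [[0, 0, 0], [0.04, 0, -0.01], 0.0854]
    - [[0, 0, 0], [0.04, 0, 0], 0.0854]
    - [[0, 0, 0], [0.04, 0, 0], 0.0854]
    - [[0, 0, 0], [0.04, 0, 0], 0.0854]

```text
time: 27.78
eef_pos: [0.5633, 0.0067, 0.3253]
tcp_rot: [0.649, 0.761, 0.0, 0.0]
contact_force: [-0.3, -0.6, 0.9]
opening: 0.999
finger_force: 0.0
```

drive_tool:
  moves:
    - [[0, 0, 0], [0.04, 0, 0], 0.0854]
    - [[0, 0, 0], [0.03, 0, 0], 0.0854]
    - [[0, 0, 0], [0, 0, 0], 0.0854]
    - [[0, 0, 0], [0, 0, 0], 0.0854]

```text
time: 28.28
eef_pos: [0.553, 0.0736, 0.3247]
tcp_rot: [0.649, 0.761, 0.0, 0.0]
contact_force: [0.1, 0.0, -1.1]
opening: 1.004
finger_force: 0.0
```

Run:
```python
from h import *
from plant import ctrl
print(ctrl.get_state()["time"])
a=[]
for n,x,y in(("scene",170,90),("top",425,120)):
    im=ctrl.read_camera(n)["image"][y:y+120,x:x+120,::-1];a.append(cv2.resize(im,(400,400),interpolation=cv2.INTER_CUBIC))
cv2.imwrite("pics/f.png",np.hstack(a))
```

```text
28.275
```

View pics/f.png

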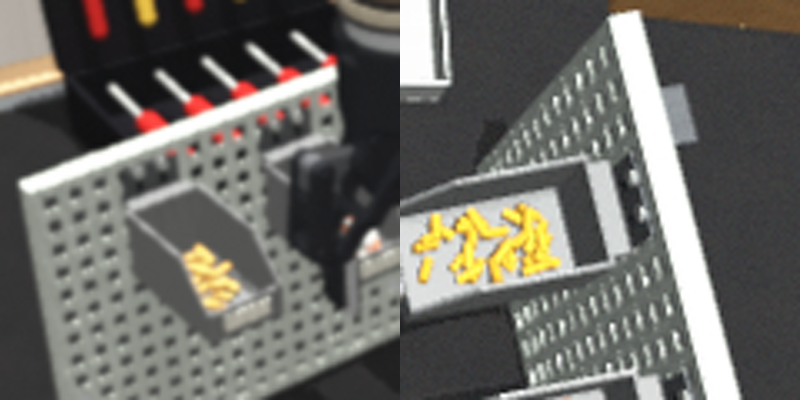

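The bin hangs squarely on its hanger: scene crop (200,265), top crop (520,235), with its lip over the blade and parts inside. The robot is clear, so I'm handing in.

```bash
python3 -c "from plant import ctrl; print(ctrl.sign_off())"
```

```text
the job is handed in; nothing more can be done
None
```

The bin hangs level on the empty hanger with its parts still inside, after a downward tug of about 9 N at the wrist (about 10.5 N on the hanger with the bin's weight) held for over 1.5 s before release; the job is handed in at about 28 s.

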